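# Reset the depth dial of a tart press

## Task

Set the tart press to the depth marked by its rider: pull the black dial straight out until it unlocks, turn it clockwise (as seen facing the panel) to the rider tab, and push it back in until it locks fully home. The notch is worn and sits a little to either side of the tab, so feel for it. Leave the loose tins and the scraper where they are, and let go of the dial at the end.

Things in the scene. Friction and masses are not known exactly. Their poses are not given: they have to be found in the camera images.
- press: White bench-top tart press, fixed. Origin on the table below the dial's seat; x to its far side, y to its column, z up. Plinth: x -100 to 160, y -100 to 400, 55 mm high. The dial's panel (170 mm square) leans 20 degrees to -x; its face is 125 mm over the table at the dial axis. Column from 215 mm to +y of the dial, head 372 mm high; nothing else near the dial rises above the panel.
- dial_seat (a point): Fixed point where the dial's axis meets the panel face; z = the dial's axis, out of the panel. The dial (heights over the panel when home): skirt 72 mm across, top at 19 mm; on it a grip bar 16 mm wide, 35 mm tall, top at 54 mm, from 26 mm behind the axis to 18 mm ahead, then a 9 mm wide nose to 30 mm ahead. The seat's boss is 78 mm across, 11 mm high.
- dial_grip (a point): Grip point of the dial: on its axis, half-way up its black grip bar, 40 mm over the panel face when the dial is home. z = the dial's axis, out of the panel; x along the bar towards the pointer (nose) end; y across the 16 mm wide bar. It turns and slides with the dial.
- pointer_tip (a point): Tip of the bright pointer rib on the dial's skirt, 40 mm from the axis on the nose side, 18 mm over the panel when home. Axes as dial_grip.
- dial_pull (a joint): How far the dial is pulled out, m: 0 home, 0.014 outer stop. No spring: about 5 N of friction holds it where it is left. A pin under the skirt lets it turn only above 0.0095. Pushed in between notches, the pin lands on a rigid plate at about 0.0085; over a notch the dial goes in to 0. The pin has 1.5 mm play either side in a notch, at 28 mm radius (0.05 rad).
- dial_turn (a joint): Angle of the dial, rad, growing clockwise as seen facing the panel (negative about dial_grip z). 0 at the start notch, pointer towards the press column; end stop at 3.05. Friction about 0.06 N m. There are two notches: this one and the one near the rider.
- rider (a joint): The dial_turn angle at which the pointer would point exactly at the rider tab: 1.75 to 2.65 rad, stiff. The hidden notch lies up to 0.16 rad to either side of this angle.
- rider_tab (a point): Top of the rider: a dark steel tab (14 mm radial, 6 mm wide, 13 mm high over the panel) on a flat ring round the dial's seat, centre 51 mm from the dial's axis. x points away from the axis, z out of the panel. Stiff.
- tin_a: Loose empty aluminium tart tin, 90 mm across, 30 mm high; origin at the centre of its underside. Bystander.
- tin_b: A second, equal tart tin. Bystander.
- scraper: Loose steel bench scraper, blade 100 x 75 mm lying flat, a round wooden grip 15 mm thick along one long edge; origin at the middle of the underside, on the plinth between dial and column. Bystander.

How it is judged:
By the outcome, as a careful person would: the job done as asked, in the order asked, and still so for the second after the job is handed in, with the robot touching nothing.
It also fails if it takes over 54 s, if anything falls off the work surface, if the arm or the gripper's body presses on something with over 40 N, if the wrist force passes 120 N, or if a joint passes its speed limit or range.

## Robot

A 6-joint arm with a two-finger parallel gripper is mounted at the origin on the work surface. World frame = base frame: x ahead of the robot, y to its left, z up, the work surface at z = 0. Lengths are in m, angles in rad, forces in N, time in s.
With the tool pointing down it reaches from about 0.325 to 0.875 m from the base axis. Payload 4.4 kg.
Tool frame: the origin (TCP) lies at the very end of the fingers, on their centre line; the grasp point (between the pads) lies 19 mm behind it (arm.pinch_z is the z of the grasp point in the tool frame, in m); z points along the fingers, y is the direction in which the jaws open and shut (so a half turn about z gives the same grasp; the last joint's range is limited). The gripper opens to 85 mm and grips with 20 to 120 N. Pads are 22 mm wide; open, the fingers measure 114 mm over their backs; the gripper's body (76 mm by 85 mm) begins 54 mm behind the grasp point. The pads swing forward as they close: fully open they stand 13 mm farther back than shut.
Start: joints at [1.093, 0.207, 1.542, -0, 1.393, -0.15], TCP at [0.185, 0.544, 0.231] pointing down, gripper open.
Joint ranges: [-2.73, 2.73], [-0.86, 2.22], [0.23, 2.46], [-1.11, 4.25], [0.08, 2.63], [-2.82, 2.82]. Speed limits (rad/s): [2.79, 2.79, 3.14, 3.14, 3.14, 3.14].

## Interface

Orientations are given as a unit quaternion [x, y, z, w].
In Python, from cell import readout, imaging, ticket, arm gives the robot as it stands.
- The arm moves only by the tool send_rows, never from a script. Its arguments are lists of equal length, an entry for each row: "translation": the shift along the tool's x, y, z in cm, a list of three; "turn": the turn, a rotation vector about the tool's x, y, z in rad, a list of three; "hand": the closure, from 0 (fully open) to 1 (shut). In form: {"translation": [[tx, ty, tz], ...], "turn": [[rx, ry, rz], ...], "hand": [hand, ...]}. A call has 1 to 10 rows; each row shifts and turns the commanded pose from where the row before left it, along the tool's axes as they then stand; what a row does not reach is not made up. A row lasts 1/10 s, in which the tool goes at most 50 mm and 8.59 degrees, less where a joint would pass 70% of its speed; a pose out of reach is approached as far as the arm can. A call with a gripper value outside its range is refused whole. The fingers move at their own pace and stop on an object; "grip_force" is the grip in N (left out, the last holds). Time passes only in rows, so rows that do not move let the fingers close. It gives the time, the measured TCP pose, the force and the opening at its end, in the units of the state.
- readout.sense(): the state, without advancing time (a new reading comes with each control period).
- imaging.snapshot(name): name is "scene" or "top"; returns the picture (480x640x3 uint8, blue, green, red); there is no depth.
- imaging.calibration(name): a dict with "intrinsics" (3x3 intrinsics, pixels), "rvec" (rotation vector, rad) and "tvec" (3), from world to camera coordinates, as OpenCV has them. Camera axes: x right, y down, z forward; pixel columns grow to the right and rows downward; lengths in m; the calibration is good to about 2 mm. A picture is of the moment at which its call begins. calibration takes no time and is no camera call.
- ticket.close_job(): hands the job in, once; it reports no verdict.
The state is a dict: "time": time; "q": joint angles; "dq": joint speeds; "joint_torque": joint torques, N m; "tcp_pos": TCP position; "tool_rot": TCP orientation; "force": force on the tool from outside, world axes, zero at the start; "torque": the same for the moment, N m; "gripper_width": opening from 0.0 (shut) to 1.0 (fully open).
Only numpy, scipy, OpenCV 4.12 (cv2) and the standard library are available. Lean on these libraries where they do the work, as an engineer would, in place of code of your own. Each camera call takes 0.05 s, during which the arm holds its last target.

## Working session

There is one attempt and no reset: what is moved stays moved. The work goes in short steps, Python scripts to look and compute and a tool call to move; the robot and the scene stay as the last step left them, time stands still between calls to the robot, and variables do not carry over. Pictures are saved under pics/ and viewed, and the job is handed in when it is done.

Besides the shell and the picture viewer there is one more tool, called by a JSON object that holds its "op" and its "data". send_rows: Moves the arm, as the interface text tells. Its arguments: {"type":"object","properties":{"translation":{"type":"array","items":{"type":"array","items":{"type":"number"}}},"turn":{"type":"array","items":{"type":"array","items":{"type":"number"}}},"hand":{"type":"array","items":{"type":"number"}},"grip_force":{"type":"number"}},"required":["translation","turn","hand"]}

```bash
ls; mkdir -p pics; python3 - <<'E'
from cell import readout, imaging, ticket, arm
import cv2
print(readout.sense())
print([a for a in dir(arm) if a[0]!='_'], arm.pinch_z)
for n in("scene","top"):
    cv2.imwrite(f"pics/{n}0.png",imaging.snapshot(n)); c=imaging.calibration(n); print(c)
    import numpy as np
    R=cv2.Rodrigues(np.array(c['rvec'],float))[0]; print(-R.T@np.array(c['tvec']).ravel())
E
```

```text
pics
{'time': 0.0, 'q': array([ 1.09247895e+00,  2.07444135e-01,  1.54300036e+00, -3.11591784e-05,
        1.39350590e+00, -1.50540460e-01]), 'dq': array([-0.00016641,  0.00087706,  0.00029501, -0.00168536,  0.00093469,
        0.00053772]), 'joint_torque': array([ 9.31004615e-04, -3.83014870e+01, -2.91599625e+01, -1.42260556e-04,
        1.03647498e-02, -2.29664334e-05]), 'tcp_pos': array([0.18479276, 0.54367041, 0.23009007]), 'tool_rot': array([ 1.63152944e-01,  9.86600085e-01, -1.12581370e-03, -3.50012136e-04]), 'force': array([0.47789024, 0.12457076, 0.07831576]), 'torque': array([ 0.01660346, -0.01376775, -0.02864462]), 'gripper_width': 1.0007549146816155}
['PlanningError', 'pinch_z'] -0.0187
{'intrinsics': array([[497.60152673,   0.        , 317.73226299],
       [  0.        , 497.60152673, 240.86242393],
       [  0.        ,   0.        ,   1.        ]]), 'rvec': array([ 1.98970901, -1.77133837,  0.5280458 ]), 'tvec': array([-0.14670674,  0.55974202,  0.48206499])}
[ 0.22188849 -0.12004063  0.70963117]
{'intrinsics': array([[443.04425004,   0.        , 323.41304175],
       [  0.        , 443.04425004, 237.64336129],
       [  0.        ,   0.        ,   1.        ]]), 'rvec': array([ 2.18591986, -2.23991919,  0.06674432]), 'tvec': array([-0.09881422,  0.57695799,  0.74974635])}
[ 0.54563638 -0.0955259   0.77325293]
```

View pics/scene0.png

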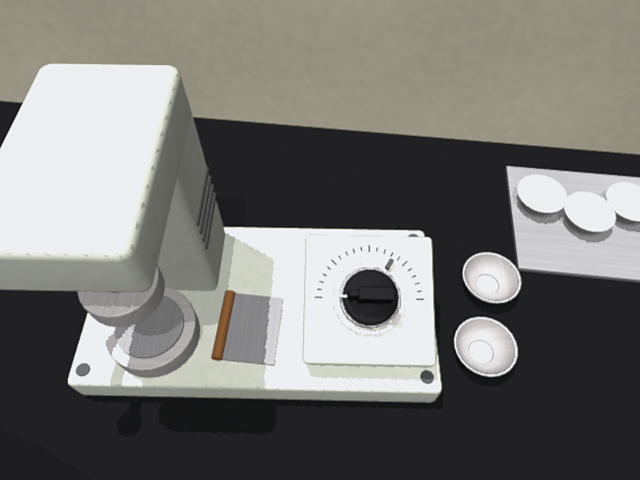

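View pics/top0.png

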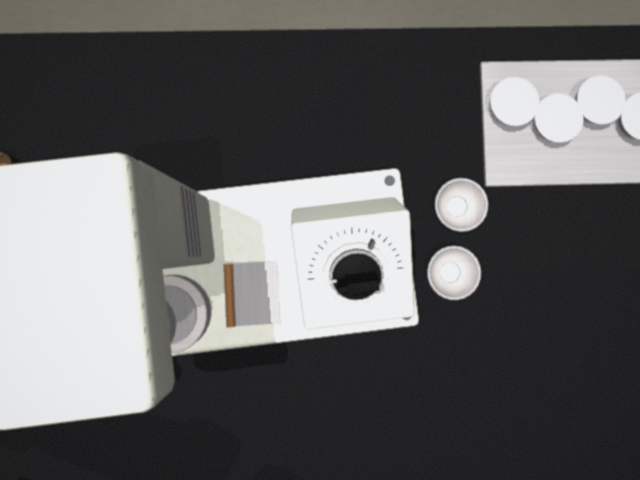

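The scene view has the dial near (370,297), the rider tab near (390,263) and the scraper at (225-280,290-365). The top view has the dial near (357,274) and the tab at (371,243). I'll zoom in on both.

```bash
python3 - <<'E'
import cv2,numpy as np
a=cv2.imread('pics/scene0.png')[225:385,290:450]; b=cv2.imread('pics/top0.png')[190:340,280:430]
cv2.imwrite('pics/z1.png',np.hstack([cv2.resize(a,(400,400),interpolation=2),cv2.resize(b,(400,400),interpolation=2)]))
cv2.imwrite('pics/z1a.png',cv2.resize(a,(600,600),interpolation=2))
cv2.imwrite('pics/z1b.png',cv2.resize(b,(600,600),interpolation=2))
E
```

```text
(no output)
```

View pics/z1a.png

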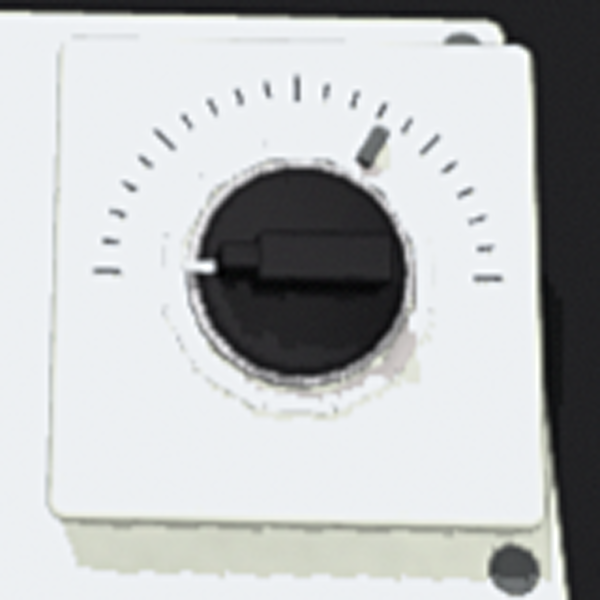

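View pics/z1b.png

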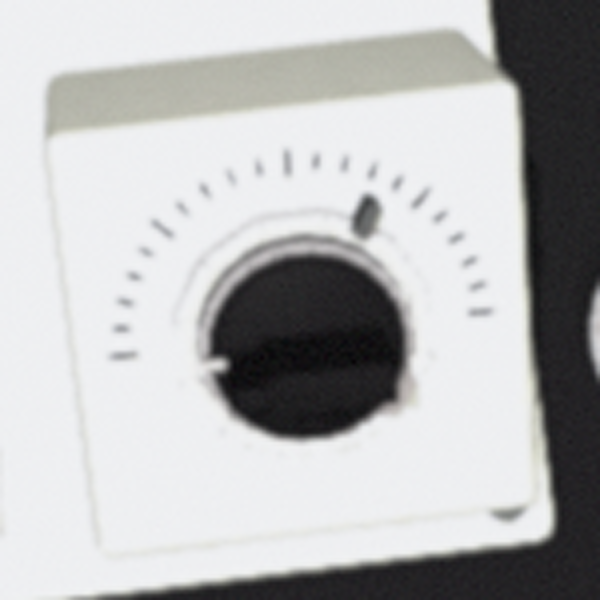

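```bash
cat > h.py <<'E'
import cv2,numpy as np
from cell import readout, imaging
C={}
for n in("scene","top"):
    c=imaging.calibration(n);C[n]=(c['intrinsics'],np.array(c['rvec'],float),np.array(c['tvec'],float).reshape(3))
def ray(n,p):
    K,r,t=C[n];R=cv2.Rodrigues(r)[0]
    u=cv2.undistortPoints(np.array([[p]],float),K,None)[0,0]
    d=R.T@np.array([u[0],u[1],1]);return -R.T@t,d/np.linalg.norm(d)
def tri(a,b):
    o1,d1=ray("scene",a);o2,d2=ray("top",b)
    s=np.linalg.lstsq(np.c_[d1,-d2],o2-o1,rcond=None)[0]
    p,q=o1+s[0]*d1,o2+s[1]*d2
    return (p+q)/2,np.linalg.norm(p-q)
def plane(n,p,P,N):
    o,d=ray(n,p);return o+d*((P-o)@N)/(d@N)
def proj(n,X):
    K,r,t=C[n];return cv2.projectPoints(np.array(X,float).reshape(-1,3),r,t,K,None)[0][:,0]
E
python3 - <<'E'
from h import *
S=lambda x,y:(x/3.75+290-.4,y/3.75+225-.4); T=lambda x,y:(x/4+280-.4,y/4+190-.4)
P={'t0':((106,271),(124,355)),'t180':((488,279),(481,313)),'t90':((296,89),(288,163)),
'cTL':((62,40),(48,135)),'cTR':((530,47),(518,83)),'cBL':((50,515),(106,555)),'cBR':((542,525),(535,508)),
'tabout':((381,131),(369,199)),'tabin':((368,161),(360,231)),'ptip':((188,266),(208,366))}
W={}
for k,(a,b) in P.items():
    W[k],e=tri(S(*a),T(*b));print(k,W[k].round(4),round(e*1000,2))
print('mid',(W['t0']+W['t180'])/2, 'R',np.linalg.norm(W['t0']-W['t180'])/2)
d=W['t0']-W['t180'];print('yaw',np.arctan2(-d[0],d[1]))
d=W['cTL']+W['cBL']-W['cTR']-W['cBR'];print('yaw corners',np.arctan2(-d[0],d[1]))
c=sum(W[k] for k in('cTL','cTR','cBL','cBR'))/4;print('centre',c)
n=np.cross(W['cTR']-W['cBL'],W['cTL']-W['cBR']);print(n/np.linalg.norm(n))
E
```

```text
t0 [ 0.5113 -0.0893  0.1284] 1.8
t180 [ 0.5232 -0.2201  0.129 ] 0.78
t90 [ 0.5784 -0.1488  0.1519] 1.49
cTL [ 0.5902 -0.0644  0.1505] 2.24
cTR [ 0.6045 -0.2306  0.154 ] 1.28
cBL [ 0.434  -0.0798  0.096 ] 2.98
cBR [ 0.448  -0.2435  0.1008] 1.27
tabout [ 0.5651 -0.1783  0.1508] 0.72
tabin [ 0.5539 -0.1748  0.1484] 0.12
ptip [ 0.5075 -0.1182  0.1463] 3.35
mid [ 0.51725644 -0.15467316  0.12874067] R 0.06568527378679931
yaw 0.09124724781749943
yaw corners 0.08554725499571741
centre [ 0.51921385 -0.1545698   0.12532755]
[-0.32524337 -0.00430849  0.94562053]
```

```bash
cat >> h.py <<'E'
def frame(yaw):
    s,c=np.sin(np.radians(20)),np.cos(np.radians(20))
    xp=np.array([np.cos(yaw),np.sin(yaw),0]);N=np.array([0,0,c])-s*xp
    Y=np.array([-np.sin(yaw),np.cos(yaw),0]);X=np.cross(Y,N);return X,Y,N  # X up-slope
E
python3 - <<'E'
from h import *
S=lambda x,y:(x/3.75+290-.4,y/3.75+225-.4); T=lambda x,y:(x/4+280-.4,y/4+190-.4)
V={'scene':dict(t0=S(106,271),t180=S(488,279),t90=S(296,89),a=S(381,131),b=S(368,161),cor=[S(62,40),S(530,47),S(50,515),S(542,525)]),
'top':dict(t0=T(124,355),t180=T(481,313),t90=T(288,163),a=T(369,199),b=T(360,231),cor=[T(48,135),T(518,83),T(106,555),T(535,508)])}
X,Y,N=frame(.087);s0=np.array([.518,-.1545,.125])
for n,v in V.items():
    p={k:plane(n,v[k],s0,N) for k in('t0','t180','t90')}
    m=(p['t0']+p['t180'])/2
    cc=[plane(n,q,s0,N) for q in v['cor']]
    d=p['t0']-p['t180'];d2=cc[0]+cc[2]-cc[1]-cc[3]
    print(n,'mid',m.round(4),'cor',np.mean(cc,0).round(4),'R',np.linalg.norm(d)/2,'t90R',np.linalg.norm(p['t90']-m),'yaw',np.arctan2(-d[0],d[1]),np.arctan2(-d2[0],d2[1]))
    for k in 'ab':
        q=plane(n,v[k],s0+.013*N,N)-(m+.013*N); print(k,'r',np.hypot(q@X,q@Y),'ang',np.arctan2(q@X,q@Y))
    img=cv2.imread(f'pics/{n}0.png');
    L,A,B=cv2.split(cv2.cvtColor(img,cv2.COLOR_BGR2LAB))
    c=np.array(proj(n,m+.019*N)[0]);
    mask=(L<70).astype(np.uint8); y0=int(c[1])-60;x0=int(c[0])-60
    cs,_=cv2.findContours(mask[y0:y0+115,x0:x0+110],0,1)
    k=min(cs,key=lambda k:-cv2.contourArea(k) if cv2.pointPolygonTest(k,(60,60),False)>0 else 1)
    k=cv2.convexHull(k); e=cv2.fitEllipse(k); ec=np.array(e[0])+[x0,y0]
    print('ellipse',ec,e[1],'expected top ctr',c, 'pos',plane(n,ec,s0+.017*N,N)-.017*N)
E
```

```text
scene mid [ 0.5189 -0.1542  0.1253] cor [ 0.5189 -0.1539  0.1254] R 0.06633858759935443 t90R 0.06615019956088079 yaw 0.09231729647485572 0.09549935441461414
a r 0.0564696775393963 ang 2.084478286254104
b r 0.04496631274894164 ang 2.112998927918948
ellipse [370.04270935 297.10206985] (54.51432800292969, 55.481807708740234) expected top ctr [370.13138458 296.22622232] pos [ 0.51811014 -0.15439882  0.12504314]
top mid [ 0.5171 -0.1557  0.1246] cor [ 0.5191 -0.1558  0.1254] R 0.06586757308205368 t90R 0.06577112358913091 yaw 0.09095383573914648 0.08347465504124843
a r 0.05930125153162152 ang 2.0188620315716816
b r 0.04729751187826526 ang 2.0488260583609907
ellipse [356.66225815 276.34489441] (44.63948059082031, 47.92341995239258) expected top ctr [357.03564102 278.15975629] pos [ 0.51896688 -0.15543383  0.12532105]
```

The two views agree. The seat is at about (0.5185, -0.1548, 0.125), the press yaw is about 0.09 rad, and the tab sits at about 2.07 rad. The tick-ring radius and panel tilt are consistent with the sizes given. First I'll rise above the head height while yawing the tool.

{"op": "send_rows", "data": {"translation": [[0,0,-2.4],[0,0,-2.4],[0,0,-2.4],[0,0,-2.4],[0,0,-2.4],[0,0,-2.4],[0,0,-2.4],[0,0,-2.4],[0,0,-2.4],[0,0,-2.4]], "turn": [[0,0,0.115],[0,0,0.115],[0,0,0.115],[0,0,0.115],[0,0,0.115],[0,0,0.115],[0,0,0.115],[0,0,0.115],[0,0,0.115],[0,0,0.115]], "hand": [0,0,0,0,0,0,0,0,0,0]}}

```text
time: 1.1
tcp_pos: [0.185, 0.5441, 0.4716]
tool_rot: [0.675, 0.738, -0.001, 0.0]
force: [-0.4, 0.7, -0.2]
gripper_width: 1.002
```

```bash
cat >> h.py <<'E'
from scipy.spatial.transform import Rotation as Ro
SEAT=np.array([.5185,-.1548,.1252]);YAW=.09
def goal(h,turn=0):  # TCP at height h (m) over panel on the axis
    X,Y,N=frame(YAW)
    # tool z=-N, tool y = +X rotated cw by turn, x = y x z
    y=Ro.from_rotvec(-turn*N).apply(X);z=-N;x=np.cross(y,z)
    return SEAT+h*N,Ro.from_matrix(np.c_[x,y,z])
def delta(p,R=None):
    s=readout.sense();Rc=Ro.from_quat(s['tool_rot'])
    d=Rc.inv().apply(p-s['tcp_pos'])*100
    return d.round(2),None if R is None else (Rc.inv()*R).as_rotvec().round(3)
def st():
    s=readout.sense();print('t',s['time'],'q',s['q'].round(3),'tcp',s['tcp_pos'].round(4),'F',s['force'].round(1),'M',s['torque'].round(2),'w',round(s['gripper_width'],3));return s
E
python3 - <<'E'
from h import *
st()
Rc=Ro.from_quat(readout.sense()['tool_rot']);print(Rc.as_matrix().round(3))
for p in([.33,.27,.45],[.40,-.05,.45]):print(delta(np.array(p)))
print(delta(*goal(.12)),goal(.12)[0])
E
```

```text
t 1.1 q [1.093 0.139 1.138 0.    1.865 1.004] tcp [0.185  0.5441 0.4716] F [-0.4  0.7 -0.2] M [0.01 0.04 0.01] w 1.002
[[-0.088  0.996 -0.001]
 [ 0.996  0.088 -0.001]
 [-0.001 -0.001 -1.   ]]
(array([-28.58,  12.03,   2.18]), None)
(array([-61.08,  16.18,   2.21]), None)
(array([-72.54,  22.97,  23.42]), array([-0.35 ,  0.001, -0.002])) [ 0.47762369 -0.15848883  0.23796311]
```

{"op": "send_rows", "data": {"translation": [[-4.1,1.7,0],[-4.1,1.7,0],[-4.1,1.7,0],[-4.1,1.7,0],[-4.1,1.7,0],[-4.1,1.7,0],[-4.1,1.7,0],[-4.1,0.5,0],[-4.1,0.5,0],[-4.1,0.5,0]], "turn": [[0,0,0],[0,0,0],[0,0,0],[0,0,0],[0,0,0],[0,0,0],[0,0,0],[0,0,0],[0,0,0],[0,0,0]], "hand": [0,0,0,0,0,0,0,0,0,0]}}

```text
time: 2.1
tcp_pos: [0.3565, 0.147, 0.4708]
tool_rot: [0.673, 0.739, -0.0, -0.0]
force: [0.9, -0.1, 0.0]
gripper_width: 1.0
```

{"op": "send_rows", "data": {"translation": [[-4.1,0.6,0],[-4.1,0.6,0],[-4.1,0.6,0],[-4.1,0.6,0],[-4.1,0.6,0],[0,0,0],[0,0,0],[0,0,0],[0,0,0],[0,0,0]], "turn": [[0,0,0],[0,0,0],[0,0,0],[0,0,0],[0,0,0],[-0.07,0,0],[-0.07,0,0],[-0.07,0,0],[-0.07,0,0],[-0.07,0,0]], "hand": [0,0,0,0,0,0,0,0,0,0]}}

```text
time: 3.1
tcp_pos: [0.4054, -0.0527, 0.471]
tool_rot: [0.663, 0.728, 0.13, 0.118]
force: [0.1, 0.7, -0.0]
gripper_width: 1.0
```

```bash
python3 - <<'E'
from h import *
st()
print(delta(*goal(.12)),goal(.12)[0])
E
```

```text
t 3.1 q [-0.497 -0.482  1.705  0.193  1.621 -0.551] tcp [ 0.4054 -0.0527  0.471 ] F [ 0.1  0.7 -0. ] M [-0.02  0.19  0.02] w 1.0
(array([-11.21,  -2.21,  24.01]), array([ 0.003, -0.001,  0.003])) [ 0.47762369 -0.15848883  0.23796311]
```

{"op": "send_rows", "data": {"translation": [[-1.6,-0.32,3.4],[-1.6,-0.32,3.4],[-1.6,-0.32,3.4],[-1.6,-0.32,3.4],[-1.6,-0.32,3.4],[-1.6,-0.3,3.4],[-1.6,-0.3,3.4],[0,0,0]], "turn": [[0,0,0],[0,0,0],[0,0,0],[0,0,0],[0,0,0],[0,0,0],[0,0,0],[0,0,0]], "hand": [0,0,0,0,0,0,0,0]}}

```text
time: 3.9
tcp_pos: [0.4737, -0.1576, 0.2337]
tool_rot: [0.665, 0.728, 0.128, 0.111]
force: [-0.1, 0.3, -0.7]
gripper_width: 1.0
```

```bash
python3 - <<'E'
from h import *
st()
print(delta(*goal(.12)),delta(*goal(.023)))
print(proj('scene',goal(.12)[0]),proj('top',goal(.12)[0]))
cv2.imwrite('pics/s1.png',imaging.snapshot('scene')[120:420,180:540].repeat(2,0).repeat(2,1))
E
```

```text
t 3.9 q [-0.645 -0.155  1.946  0.259  1.113 -0.822] tcp [ 0.4737 -0.1576  0.2337] F [-0.1  0.3 -0.7] M [ 0.02  0.21 -0.02] w 1.0
(array([-0.12,  0.5 , -0.28]), array([-0.009, -0.008, -0.001])) (array([-0.2 ,  0.59,  9.42]), array([-0.009, -0.008, -0.001]))
[[379.76277692 285.63400281]] [[367.35918713 309.80549834]]
```

View pics/s1.png

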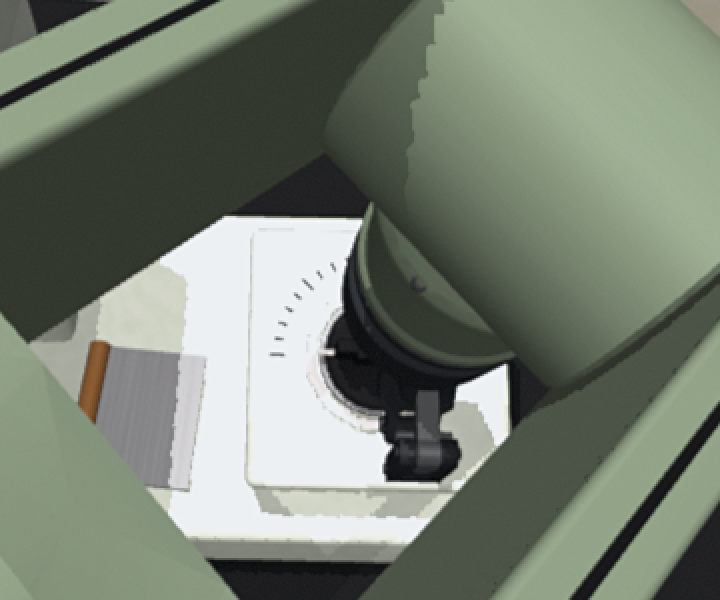

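{"op": "send_rows", "data": {"translation": [[0,0.25,2],[0,0.25,2],[-0.15,0.06,2],[0,0,0.7],[0,0,0],[0,0,0]], "turn": [[-0.009,-0.008,0],[0,0,0],[0,0,0],[0,0,0],[0,0,0],[0,0,0]], "hand": [0,0,0,0,0,0]}}

```text
time: 4.55
tcp_pos: [0.5059, -0.158, 0.181]
tool_rot: [0.663, 0.727, 0.13, 0.124]
force: [0.3, -0.0, 0.6]
gripper_width: 1.004
```

```bash
python3 - <<'E'
from h import *
st()
print(delta(*goal(.05)),delta(*goal(.024)))
cv2.imwrite('pics/s2.png',cv2.resize(imaging.snapshot('scene')[220:400,280:460],(600,600)))
cv2.imwrite('pics/t2.png',cv2.resize(imaging.snapshot('top')[190:350,270:430],(600,600)))
E
```

```text
t 4.55 q [-0.6   -0.038  1.961  0.272  0.948 -0.822] tcp [ 0.5059 -0.158   0.181 ] F [ 0.3 -0.   0.6] M [-0.03  0.21  0.02] w 1.004
(array([ 0.21, -0.71,  0.67]), array([0.012, 0.008, 0.004])) (array([ 0.23, -0.74,  3.27]), array([0.012, 0.008, 0.004]))
```

View pics/s2.png

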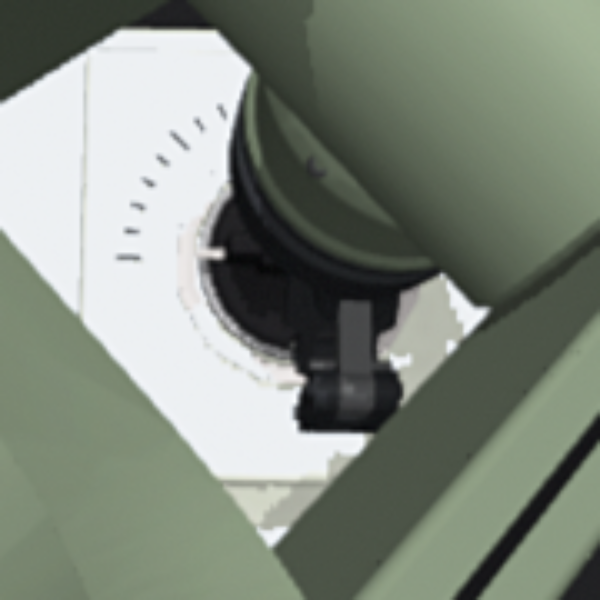

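View pics/t2.png

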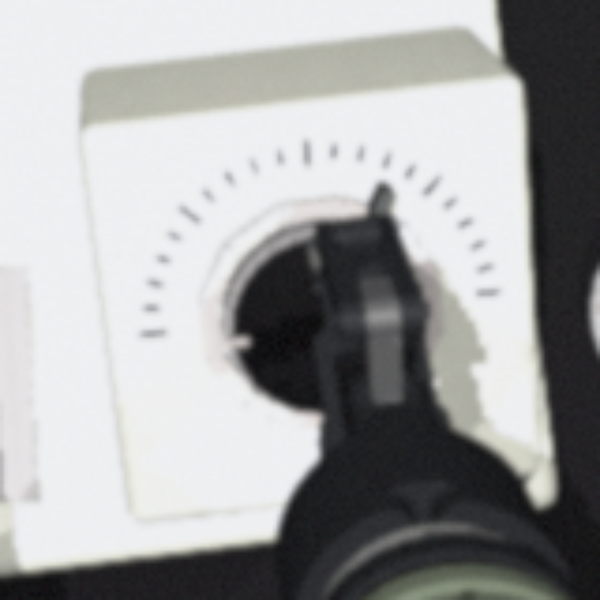

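{"op": "send_rows", "data": {"translation": [[0,0,0],[0,0,0]], "turn": [[0,0,0],[0,0,0]], "hand": [0,0]}}

```text
time: 4.85
tcp_pos: [0.5055, -0.158, 0.1801]
tool_rot: [0.663, 0.727, 0.129, 0.124]
force: [-0.1, 0.3, -0.1]
gripper_width: 1.002
```

```bash
python3 - <<'E'
from h import *
for i in range(3): st()
print(delta(*goal(.05)),delta(*goal(.024)))
E
```

```text
t 4.85 q [-0.6   -0.037  1.962  0.272  0.947 -0.822] tcp [ 0.5055 -0.158   0.1801] F [-0.1  0.3 -0.1] M [ 0.03  0.15 -0.03] w 1.002
t 4.85 q [-0.6   -0.037  1.962  0.272  0.947 -0.822] tcp [ 0.5055 -0.158   0.1801] F [-0.1  0.3 -0.1] M [ 0.03  0.15 -0.03] w 1.002
t 4.85 q [-0.6   -0.037  1.962  0.272  0.947 -0.822] tcp [ 0.5055 -0.158   0.1801] F [-0.1  0.3 -0.1] M [ 0.03  0.15 -0.03] w 1.002
(array([ 0.21, -0.64,  0.6 ]), array([0.011, 0.008, 0.003])) (array([ 0.23, -0.67,  3.2 ]), array([0.011, 0.008, 0.003]))
```

{"op": "send_rows", "data": {"translation": [[0.1,-0.3,0.3],[0.1,-0.34,0.3],[0,0,0.6],[0,0,0],[0,0,0],[0,0,0]], "turn": [[0.006,0.004,0],[0.005,0.004,0.003],[0,0,0],[0,0,0],[0,0,0],[0,0,0]], "hand": [0,0,0,0,0,0]}}

```text
time: 5.45
tcp_pos: [0.5033, -0.156, 0.1658]
tool_rot: [0.664, 0.727, 0.128, 0.116]
force: [0.1, 0.0, 0.3]
gripper_width: 1.002
```

```bash
python3 - <<'E'
from h import *
st()
print(delta(*goal(.024)))
E
```

```text
t 5.45 q [-0.599 -0.015  1.971  0.275  0.932 -0.825] tcp [ 0.5033 -0.156   0.1658] F [0.1 0.  0.3] M [ 0.    0.15 -0.01] w 1.002
(array([-0.02,  0.04,  1.94]), array([-0.001, -0.001, -0.   ]))
```

{"op": "send_rows", "data": {"translation": [[0,0,0.9],[0,0,0.7],[0,0,0.3],[0,0,0],[0,0,0]], "turn": [[0,0,0],[0,0,0],[0,0,0],[0,0,0],[0,0,0]], "hand": [0,0,0,0,0], "grip_force": 30}}

```text
time: 5.95
tcp_pos: [0.5097, -0.1553, 0.1477]
tool_rot: [0.664, 0.727, 0.128, 0.116]
force: [0.2, 0.8, -0.3]
gripper_width: 1.0
```

{"op": "send_rows", "data": {"translation": [[0,0,0],[0,0,0],[0,0,0],[0,0,0],[0,0,0],[0,0,0],[0,0,0],[0,0,0],[0,0,0],[0,0,0]], "turn": [[0,0,0],[0,0,0],[0,0,0],[0,0,0],[0,0,0],[0,0,0],[0,0,0],[0,0,0],[0,0,0],[0,0,0]], "hand": [0.2,0.4,0.6,0.7,0.8,0.9,1,1,1,1], "grip_force": 30}}

```text
time: 6.95
tcp_pos: [0.5096, -0.1555, 0.1481]
tool_rot: [0.664, 0.727, 0.128, 0.116]
force: [-3.7, -0.2, 3.5]
gripper_width: 0.183
```

```bash
cat >> h.py <<'E'
def ts():
    s=st();Rc=Ro.from_quat(s['tool_rot']);X,Y,N=frame(YAW)
    q=s['tcp_pos']-SEAT
    y=Rc.as_matrix()[:,1]
    print('tool F',Rc.inv().apply(s['force']).round(1),'M',Rc.inv().apply(s['torque']).round(2),'h mm',round(q@N*1000,2),'lat XY mm',round(q@X*1000,2),round(q@Y*1000,2),'turn',round(np.arctan2(-(y@Y),y@X),4))
E
python3 - <<'E'
from h import *
ts()
E
```

```text
t 6.95 q [-0.59   0.023  1.974  0.28   0.889 -0.829] tcp [ 0.5096 -0.1555  0.1481] F [-3.7 -0.2  3.5] M [-0.07  0.45  0.07] w 0.183
tool F [ 0.2 -2.3 -4.5] M [ 0.46 -0.   -0.08] h mm 24.55 lat XY mm -0.53 0.15 turn 0.0
```

{"op": "send_rows", "data": {"translation": [[0,0,-0.2],[0,0,-0.2],[0,0,-0.2],[0,0,-0.2],[0,0,-0.2],[0,0,-0.2],[0,0,0],[0,0,0],[0,0,0]], "turn": [[0,0,0],[0,0,0],[0,0,0],[0,0,0],[0,0,0],[0,0,0],[0,0,0],[0,0,0],[0,0,0]], "hand": [1,1,1,1,1,1,1,1,1], "grip_force": 40}}

```text
time: 7.85
tcp_pos: [0.5055, -0.1558, 0.1595]
tool_rot: [0.664, 0.727, 0.128, 0.116]
force: [0.0, -1.2, -1.5]
gripper_width: 0.185
```

```bash
python3 - <<'E'
from h import *
ts()
cv2.imwrite('pics/t3.png',cv2.resize(imaging.snapshot('top')[190:350,270:430],(600,600)))
E
```

```text
t 7.85 q [-0.596 -0.002  1.972  0.276  0.917 -0.827] tcp [ 0.5055 -0.1558  0.1595] F [ 0.  -1.2 -1.5] M [-0.21  0.31  0.01] w 0.185
tool F [-1.2 -0.6  1.3] M [ 0.33 -0.16 -0.07] h mm 36.69 lat XY mm -0.55 0.16 turn -0.0001
```

View pics/t3.png

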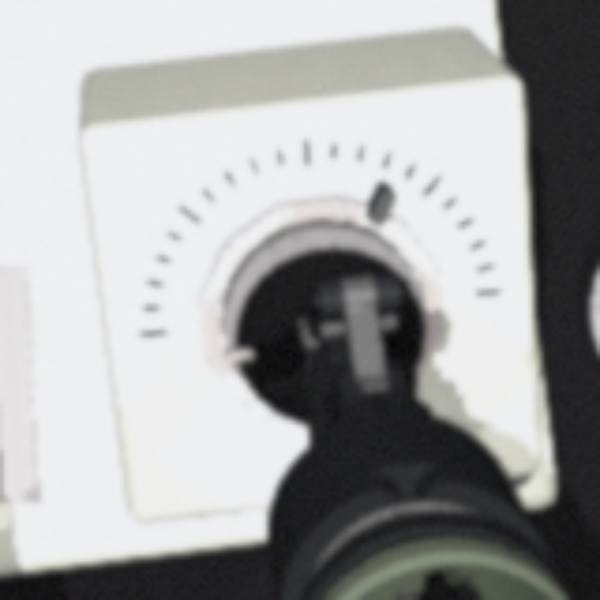

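The dial is out by about 12 mm with almost no load. Next I'll turn it clockwise to about 1.93 rad, the low end of the search window. The tab triangulates to 2.08 rad at r = 51.6 mm.

{"op": "send_rows", "data": {"translation": [[0,0,0],[0,0,0],[0,0,0],[0,0,0],[0,0,0],[0,0,0],[0,0,0]], "turn": [[0,0,0.05],[0,0,0.1],[0,0,0.12],[0,0,0.12],[0,0,0.12],[0,0,0],[0,0,0]], "hand": [1,1,1,1,1,1,1]}}

```text
time: 8.6
tcp_pos: [0.5058, -0.1559, 0.1596]
tool_rot: [0.826, 0.537, 0.153, 0.081]
force: [-0.2, -0.4, 0.0]
gripper_width: 0.18
```

```bash
python3 - <<'E'
from h import *
ts()
print(delta(*goal(.0367,.51)))
E
```

```text
t 8.6 q [-0.596 -0.002  1.972  0.277  0.916 -0.319] tcp [ 0.5058 -0.1559  0.1596] F [-0.2 -0.4  0. ] M [-0.12  0.16 -0.11] w 0.18
tool F [-0.5  0.  -0.1] M [ 0.08 -0.2   0.06] h mm 36.7 lat XY mm -0.18 0.04 turn 0.5079
(array([ 0.  ,  0.02, -0.  ]), array([-0.001, -0.   ,  0.002]))
```

It turns freely, so I'll carry on.

{"op": "send_rows", "data": {"translation": [[0,0,0],[0,0,0],[0,0,0],[0,0,0],[0,0,0],[0,0,0],[0,0,0],[0,0,0],[0,0,0],[0,0,0]], "turn": [[0,0,0.12],[0,0,0.12],[0,0,0.12],[0,0,0.12],[0,0,0.12],[0,0,0.12],[0,0,0.12],[0,0,0.12],[0,0,0.12],[0,0,0.12]], "hand": [1,1,1,1,1,1,1,1,1,1]}}

```text
time: 9.6
tcp_pos: [0.5062, -0.1566, 0.1597]
tool_rot: [0.984, -0.025, 0.173, -0.02]
force: [1.6, -2.8, -2.5]
gripper_width: 0.18
```

{"op": "send_rows", "data": {"translation": [[0,0,0],[0,0,0],[0,0,0],[0,0,0],[0,0,0]], "turn": [[0,0,0.11],[0,0,0.1],[0,0,0],[0,0,0],[0,0,0]], "hand": [1,1,1,1,1]}}

```text
time: 10.1
tcp_pos: [0.5062, -0.1567, 0.1598]
tool_rot: [0.977, -0.126, 0.17, -0.037]
force: [2.1, -4.8, -2.4]
gripper_width: 0.181
```

```bash
python3 - <<'E'
from h import *
ts()
cv2.imwrite('pics/t4.png',cv2.resize(imaging.snapshot('top')[190:350,270:430],(600,600)))
cv2.imwrite('pics/s4.png',cv2.resize(imaging.snapshot('scene')[220:400,280:460],(600,600)))
E
```

```text
t 10.1 q [-5.960e-01 -1.000e-03  1.972e+00  2.760e-01  9.150e-01  1.091e+00] tcp [ 0.5062 -0.1567  0.1598] F [ 2.1 -4.8 -2.4] M [-0.84 -0.01 -0.28] w 0.181
tool F [2.4 4.5 2.8] M [-0.85  0.24 -0.03] h mm 36.73 lat XY mm 0.11 -0.79 turn 1.9181
```

View pics/t4.png

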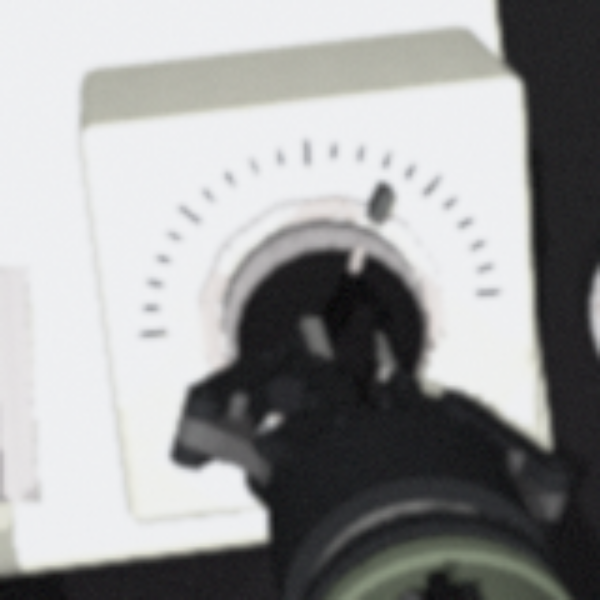

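View pics/s4.png

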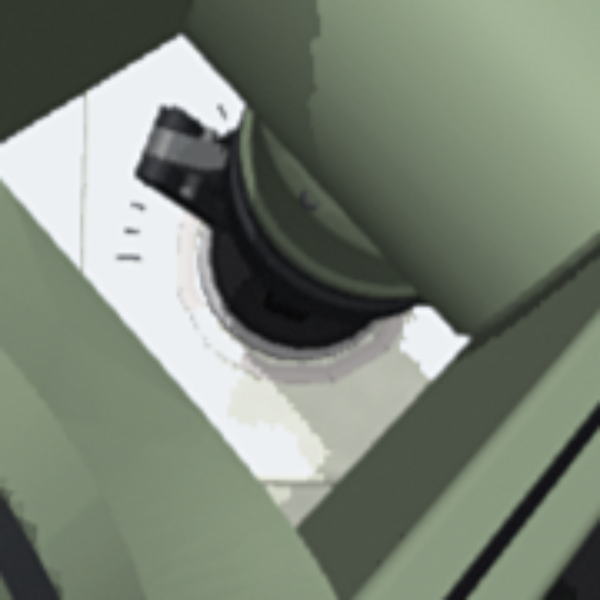

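The pointer has followed the tool and sits just short of the tab: tip at (357,262), tab at (380,203) in the top crop. First probe.

{"op": "send_rows", "data": {"translation": [[0,0,0.2],[0,0,0.2],[0,0,0.16],[0,0,0],[0,0,0]], "turn": [[0,0,0],[0,0,0],[0,0,0],[0,0,0],[0,0,0]], "hand": [1,1,1,1,1]}}

```text
time: 10.7
tcp_pos: [0.508, -0.1565, 0.1548]
tool_rot: [0.977, -0.127, 0.17, -0.037]
force: [-0.7, -5.1, 0.7]
gripper_width: 0.181
```

```bash
python3 - <<'E'
from h import *
ts()
E
```

```text
t 10.7 q [-0.593  0.01   1.972  0.278  0.903  1.091] tcp [ 0.508  -0.1565  0.1548] F [-0.7 -5.1  0.7] M [-0.91  0.16 -0.33] w 0.181
tool F [ 0.9  5.  -1.1] M [-0.97  0.1   0.  ] h mm 31.42 lat XY mm 0.13 -0.8 turn 1.9184
```

{"op": "send_rows", "data": {"translation": [[0,0,0.15],[0,0,0.15],[0,0,0]], "turn": [[0,0,0],[0,0,0],[0,0,0]], "hand": [1,1,1]}}

```text
time: 11.0
tcp_pos: [0.509, -0.1564, 0.152]
tool_rot: [0.977, -0.127, 0.17, -0.037]
force: [-0.1, -5.1, 2.2]
gripper_width: 0.184
```

```bash
python3 - <<'E'
from h import *
ts()
E
```

```text
t 11.0 q [-0.592  0.016  1.973  0.279  0.896  1.09 ] tcp [ 0.509  -0.1564  0.152 ] F [-0.1 -5.1  2.2] M [-0.87  0.27 -0.33] w 0.184
tool F [ 1.9  4.7 -2.3] M [-0.97 -0.02  0.02] h mm 28.46 lat XY mm 0.16 -0.78 turn 1.9183
```

{"op": "send_rows", "data": {"translation": [[0,0,0.15],[0,0,0.15],[0,0,0.1],[0,0,0]], "turn": [[0,0,0],[0,0,0],[0,0,0],[0,0,0]], "hand": [1,1,1,1]}}

```text
time: 11.4
tcp_pos: [0.5104, -0.1563, 0.1483]
tool_rot: [0.977, -0.127, 0.17, -0.037]
force: [-0.8, -4.6, 2.4]
gripper_width: 0.181
```

```bash
python3 - <<'E'
from h import *
ts()
cv2.imwrite('pics/t5.png',cv2.resize(imaging.snapshot('top')[190:350,270:430],(600,600)))
E
```

```text
t 11.4 q [-0.59   0.024  1.973  0.28   0.888  1.089] tcp [ 0.5104 -0.1563  0.1483] F [-0.8 -4.6  2.4] M [-0.84  0.4  -0.32] w 0.181
tool F [ 1.3  4.4 -2.7] M [-0.97 -0.15  0.02] h mm 24.56 lat XY mm 0.16 -0.75 turn 1.9183
```

View pics/t5.png

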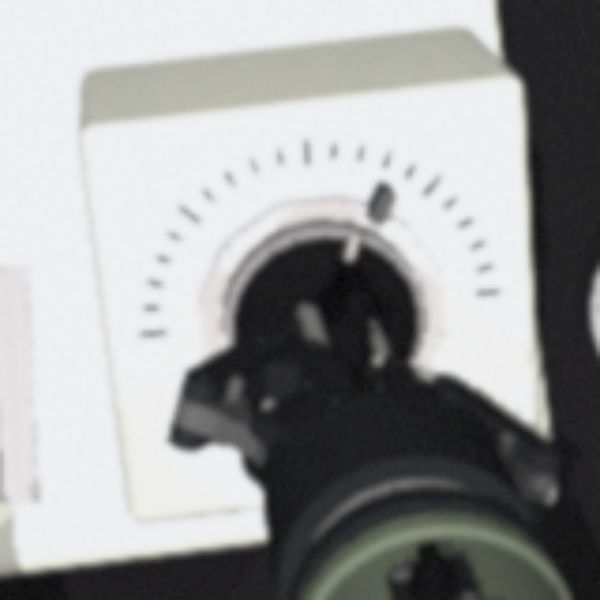

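The dial has gone in well past the plate depth. The skirt now sits close to the boss and the pointer tip is at (352,245). I'll press a little further to confirm a hard stop at home.

{"op": "send_rows", "data": {"translation": [[0,0,0.07],[0,0,0.07],[0,0,0],[0,0,0]], "turn": [[0,0,0],[0,0,0],[0,0,0],[0,0,0]], "hand": [1,1,1,1]}}

```text
time: 11.85
tcp_pos: [0.5105, -0.1563, 0.1482]
tool_rot: [0.977, -0.126, 0.169, -0.037]
force: [-9.9, -3.7, 12.3]
gripper_width: 0.185
```

```bash
python3 - <<'E'
from h import *
ts()
E
```

```text
t 11.85 q [-0.589  0.025  1.972  0.279  0.888  1.089] tcp [ 0.5105 -0.1563  0.1482] F [-9.9 -3.7 12.3] M [-0.61  1.06 -0.16] w 0.185
tool F [ -4.1   4.5 -15. ] M [-0.89 -0.87 -0.03] h mm 24.42 lat XY mm 0.28 -0.83 turn 1.9174
```

It hits a hard stop at h = 24.4 mm, against 24.55 mm at the original home position. I'll relieve most of the push, open, and check.

{"op": "send_rows", "data": {"translation": [[0,0,-0.08],[0,0,0],[0,0,0],[0,0,0],[0,0,0],[0,0,0],[0,0,0],[0,0,0],[0,0,0],[0,0,0]], "turn": [[0,0,0],[0,0,0],[0,0,0],[0,0,0],[0,0,0],[0,0,0],[0,0,0],[0,0,0],[0,0,0],[0,0,0]], "hand": [1,1,0.7,0.5,0.3,0.1,0,0,0,0]}}

```text
time: 12.85
tcp_pos: [0.5101, -0.1554, 0.1469]
tool_rot: [0.977, -0.127, 0.169, -0.038]
force: [0.7, -0.0, 0.3]
gripper_width: 0.999
```

```bash
python3 - <<'E'
from h import *
ts()
E
```

```text
t 12.85 q [-0.589  0.026  1.974  0.281  0.886  1.091] tcp [ 0.5101 -0.1554  0.1469] F [ 0.7 -0.   0.3] M [-0.03  0.19  0.02] w 0.999
tool F [ 0.7 -0.2 -0. ] M [-0.07 -0.18 -0.03] h mm 23.22 lat XY mm -0.46 0.19 turn 1.9202
```

Released, with zero force on the tool. I'll retreat along the axis, clear of the dial, and then look.

{"op": "send_rows", "data": {"translation": [[0,0,-1],[0,0,-2],[0,0,-3],[0,0,-4],[0,0,-4],[0,0,-4],[0,0,-4],[0,0,-3],[0,0,0],[0,0,0]], "turn": [[0,0,0],[0,0,0],[0,0,0],[0,0,0],[0,0,0],[0,0,0],[0,0,0],[0,0,0],[0,0,0],[0,0,0]], "hand": [0,0,0,0,0,0,0,0,0,0]}}

```text
time: 13.85
tcp_pos: [0.4251, -0.1635, 0.383]
tool_rot: [0.976, -0.127, 0.17, -0.037]
force: [0.1, -0.7, -0.3]
gripper_width: 0.999
```

```bash
python3 - <<'E'
from h import *
ts()
t=imaging.snapshot('top');s=imaging.snapshot('scene')
cv2.imwrite('pics/t6.png',t);cv2.imwrite('pics/s6.png',s)
cv2.imwrite('pics/t6z.png',np.hstack([cv2.resize(x[190:340,280:430],(400,400),interpolation=2) for x in (cv2.imread('pics/top0.png'),t)]))
E
```

```text
t 13.85 q [-0.74  -0.351  1.795  0.256  1.46   1.092] tcp [ 0.4251 -0.1635  0.383 ] F [ 0.1 -0.7 -0.3] M [-0.02  0.1   0.02] w 0.999
tool F [0.2 0.7 0.3] M [-0.03 -0.09 -0.02] h mm 274.31 lat XY mm -0.03 -0.29 turn 1.9201
```

View pics/t6z.png

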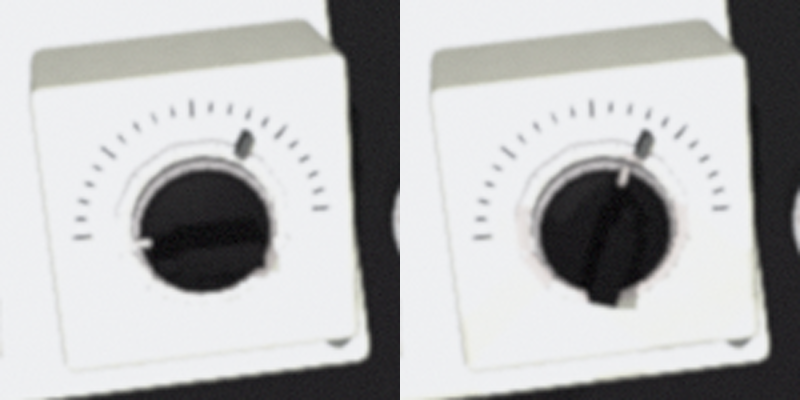

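View pics/s6.png

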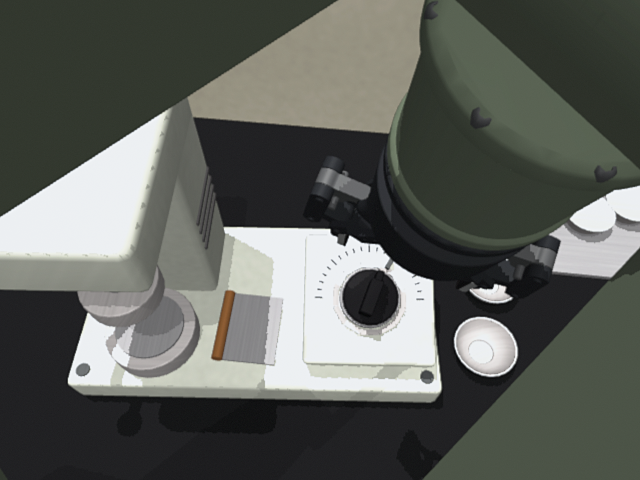

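The skirt sits on the boss just as it did at the start. The pointer tip at (622,172) in the crop is just to the column side of the tab at (645,145). The scraper and the visible tin haven't moved.

```bash
python3 -c "
from cell import ticket; print(ticket.close_job())
import cv2,numpy as np
d=cv2.absdiff(cv2.imread('pics/top0.png'),cv2.imread('pics/t6.png'));print(d[170:310,425:495].mean(),d[255:330,220:282].mean())"
```

```text
the job is handed in; nothing more can be done
None
1.582312925170068 1.071541218637993
```

The dial is set at the rider notch, pushed fully home and released. The job was handed in at about 14 s of robot time.

- **What I did:** I gripped the dial bar and pulled it out about 12 mm, then turned it clockwise to about 1.92 rad. There it went into the notch on the first push. I pressed until it stopped hard, at about 15 N, then opened the gripper and backed off along the axis.
- **Depth check:** the hard stop came at a tool height of 24.4 mm over the panel, against 24.55 mm at the original home. The last top picture shows the skirt sitting on its boss as it did at the start.
- **Angle check:** I measured the rider tab at about 2.08 rad, so the notch lies about 0.16 rad before it. That is right at the edge of the stated range. My two camera views put the tab anywhere from 2.02 to 2.11 rad, so that offset is only good to a few hundredths of a radian.
- **Bystanders:** the top pictures before and after show the two tins and the scraper unmoved. The tool force was near zero after release.
- **Not tested:** I did not try turning the dial once it was home to feel the lock. I judged it locked by how deep it went in and by the hard stop.

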